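Nest the dosing scoops and park the pull-out tray

ROBOT

A 6-joint arm with a two-finger parallel gripper is mounted at the origin on the work surface. World frame = base frame: x ahead of the robot, y to its left, z up, the work surface at z = 0. Lengths are in m, angles in degrees, forces in N, time in s.
With the tool pointing down it reaches from about 0.3 to 0.875 m from the base axis. Payload 4.2 kg.
Tool frame: the origin (TCP) lies at the very end of the fingers, on their centre line; the grasp point (between the pads) lies 19 mm behind it (ctrl.pinch_z is the distance from the TCP to the grasp point, in m); z points along the fingers, y is the line along which they close (so a half turn about z gives the same grasp; the last joint's range is limited). The gripper opens to 85 mm and grips with 20 to 120 N. Pads are 22 mm wide; open, the fingers measure 114 mm over their backs; the gripper's body (76 mm by 85 mm) begins 54 mm behind the grasp point. The pads swing forward as they close: fully open they stand 13 mm farther back than shut.
Start: joints at [73.224, 18.312, 89.639, -0, 72.044, -1.146], TCP at [0.155, 0.554, 0.231] pointing down, gripper open.
Joint ranges: [-177.97, 177.97], [-48.28, 115.42], [12.27, 149.76], [-77.06, 257.06], [2.81, 150.46], [-146.56, 146.56]. Speed limits (degrees/s): [147.25, 147.25, 180, 180, 180, 180].

INTERFACE

Orientations are given as a 3x3 rotation matrix whose columns are the frame's x, y, z axes.
In Python, from workcell import ctrl gives the robot as it stands.
- The arm moves only by the shell command python3 jog.py 'ROWS' [FORCE]. ROWS is a JSON list of rows, 1 to 8 of them, each of 7 numbers: a rotation vector rx, ry, rz in degrees, then dx, dy, dz in m, then the finger opening in m; each row is the pose to reach, as a shift and turn from the pose commanded when the command began, along the tool's axes at that moment; what a row does not reach only later rows make up. A row lasts 1/10 s, in which the tool goes at most 0.05 m and 8.59 degrees, less where a joint would pass 70% of its speed; a pose out of reach is approached as far as the arm can. The fingers move at their own pace and stop on an object; FORCE is the grip in N (left out, the last holds). Time passes only in rows, so rows that do not move let the fingers close. It prints the time, the measured TCP pose, the force, the opening and the grip force at its end.
- ctrl.observe(): the state, without advancing time (a new reading comes with each control period).
- ctrl.capture(name): name is "scene" or "side" or "wrist"; returns (picture, depth): 384x512x3 uint8, red, green, blue; 384x512 float32, m along the optical axis (not along the pixel's ray), 0 where there is no reading.
- ctrl.camera_info(name): a dict with "intrinsics" (3x3 intrinsics, pixels), "k1" (the pictures are not rectified: a ray, as slopes to the right and down, at radius r is drawn at 1 + k1 r^2 times it, then the intrinsics apply), "R" (3x3) and "t" (3): a world point X has camera coordinates R X + t; the wrist camera has in their place "T_tool_cam" (4x4, takes a point from camera to tool coordinates, whose origin is the TCP and whose axes are the flange's). Camera axes: x right, y down, z forward; pixel columns grow to the right and rows downward; lengths in m; the calibration is good to about 2 mm. A picture is of the moment at which its call begins: read the wrist's pose just before it. camera_info takes no time and is no camera call.
- ctrl.job_done(): hands the job in; it is judged then, once.
The state is a dict: "clock": time; "joint_positions": joint angles; "qd": joint speeds; "joint_torque": joint torques, N m; "position": TCP position; "eef_rot": TCP orientation; "force": force on the tool from outside, world axes, zero at the start; "moment": the same for the moment, N m; "finger_gap": finger opening in m; "gripper_force": force on a finger pad.
Only numpy, scipy, OpenCV 4.12 (cv2) and the standard library are available. Lean on these libraries where they do the work, as an engineer would, in place of code of your own. Each camera call takes 0.05 s, during which the arm holds its last target. There are 200 camera calls.

TASK

Put the laundry scoops away: stand the large blue scoop upright in the middle of the tray's round platform so that no edge of its cup overhangs, and nest all the other scoops that are there in it, from large to small, each one dropped right down level inside the next larger with the handles fanned out. Only then flip the red cam lever to free the tray, push the tray fully home and flip the lever back to lock it there, with the nest still centred and the bottles and soap dish left where they are.

Things in the scene. Friction and masses are not known exactly. Their poses are not given: they have to be found in the camera images.
- rack: fixed grey runner of the pull-out tray, plate 335 x 235 x 10 mm on the bench; origin on the bench surface below the platform's centre when the tray is at its loading position. Its +x is the way the tray is pushed home (away from the robot), z up; it may be turned up to about 10 degrees
- tray (a joint): how far the white tray has slid along the rack's +x, in m: 0 = loading position (near the robot), 0.12 = fully home against the grey end stop. Slides with about 1.5 N of friction when the lever is free; the lever's nose between two metal stops holds it (4 mm play) at the loading position and again at home, nowhere else
- platform (a point): centre of the top face of the round grey platform (124 mm diameter, 14 mm thick, black rubber disc on top) on the white tray, 38 mm above the bench; its axes are the rack's
- tray_grip (a point): middle of the top edge of the tray's blue push handle, an upright plate 70 mm wide (across the slide), 12 mm thick and 40 mm tall on the tray's near edge, 108 mm before the platform's centre; its top is 64 mm above the bench, the tray's deck 24 mm
- lever (a joint): red-knobbed cam lever at the rack's -y side, in rad: 0 = locked (arm upright, red nose down between the tray's stops), 1.05 = free (arm leaning out, away from the tray, nose lifted clear). Hinge along the rack's x axis, positive swings the knob towards the rack's -y; it stays where it is left, about 0.1 N m of friction. It cannot come down to 0 unless the tray is at its loading position or at home
- lever_pivot (a point): hinge axis of the cam lever, 45 mm above the bench, at rack x = 60 mm, y = -115 mm
- lever_knob (a point): centre of the lever's red ball knob, 22 mm diameter, 90 mm from the hinge axis (at joint 0 it is at pivot + 8 mm along the rack's y + 90 mm up); the arm is a 10 mm steel rod
- scoop_a: blue dosing scoop, the largest, always there: round cup 104 mm across the rim, 98 across the base, 50 tall, wall 2.5, floor 4, 90 g; level handle 12 wide, 9 thick, reaching along its -x to 85 mm from the cup's centre, underside 54 above the base. Origin: under the centre of the base, z up. Its handle may overhang the platform, the cup not
- scoop_b: white dosing scoop, may be absent: round cup 88 mm across the rim, 82 across the base, 49 tall, wall 2.5, floor 4, 70 g; level handle 12 wide, 9 thick, reaching along its -x to 85 mm from the cup's centre, underside 53 above the base. Origin: under the centre of the base, z up. Nests on the floor of the next larger one with 5 mm play, handle over its rim; handles under 40 degrees apart clash
- scoop_c: green dosing scoop, may be absent: round cup 72 mm across the rim, 66 across the base, 48 tall, wall 2.5, floor 4, 55 g; level handle 12 wide, 9 thick, reaching along its -x to 85 mm from the cup's centre, underside 52 above the base. Origin: under the centre of the base, z up. Nests on the floor of the next larger one with 5 mm play, handle over its rim; handles under 40 degrees apart clash
- scoop_d: yellow dosing scoop, may be absent: round cup 56 mm across the rim, 50 across the base, 47 tall, wall 2.5, floor 4, 42 g; level handle 12 wide, 9 thick, reaching along its -x to 85 mm from the cup's centre, underside 51 above the base. Origin: under the centre of the base, z up. Nests on the floor of the next larger one with 5 mm play, handle over its rim; handles under 40 degrees apart clash
- scoop_e: red dosing scoop, may be absent: round cup 40 mm across the rim, 34 across the base, 46 tall, wall 2.5, floor 4, 32 g; level handle 12 wide, 9 thick, reaching along its -x to 85 mm from the cup's centre, underside 50 above the base. Origin: under the centre of the base, z up. Nests on the floor of the next larger one with 5 mm play, handle over its rim; handles under 40 degrees apart clash
- detergent: blue detergent bottle, 80 mm across, 210 mm tall, a bystander; origin under its base
- spray: white stain-remover bottle with orange cap, 60 mm across, 170 mm tall, a bystander; origin under its base
- soap_dish: white soap dish 110 x 80 x 22 mm with a yellow bar of soap, a bystander; origin under its base

How it is judged (in metres and radians):
On the way, in this order (a step that is already met when the one before it is completed fails the run):
1. with the tray locked at its loading position, the blue scoop stands centred on the platform and all other scoops are nested in it, level (horizontal distance between scoop_a and platform below 0.011 m and z of scoop_a in the frame of platform between -0.004 and 0.005 m and angle between each of scoop_a, scoop_b, scoop_c, scoop_d, scoop_e's own z axis and vertical below 0.07 rad and horizontal distance between scoop_b and scoop_a below 0.01 m and z of scoop_b in the frame of scoop_a below 0.008 m and horizontal distance between scoop_c and scoop_a below 0.018 m and z of scoop_c in the frame of scoop_a below 0.012 m and horizontal distance between scoop_d and scoop_a below 0.026 m and z of scoop_d in the frame of scoop_a below 0.016 m and horizontal distance between scoop_e and scoop_a below 0.034 m and z of scoop_e in the frame of scoop_a below 0.02 m and horizontal distance between scoop_c and scoop_b below 0.01 m and z of scoop_c in the frame of scoop_b below 0.008 m and horizontal distance between scoop_d and scoop_b below 0.018 m and z of scoop_d in the frame of scoop_b below 0.012 m and horizontal distance between scoop_e and scoop_b below 0.026 m and z of scoop_e in the frame of scoop_b below 0.016 m and horizontal distance between scoop_d and scoop_c below 0.01 m and z of scoop_d in the frame of scoop_c below 0.008 m and horizontal distance between scoop_e and scoop_c below 0.018 m and z of scoop_e in the frame of scoop_c below 0.012 m and horizontal distance between scoop_e and scoop_d below 0.01 m and z of scoop_e in the frame of scoop_d below 0.008 m and value of joint tray below 0.012 m and value of joint lever below 0.15 rad), for 0.2 s.
2. the cam lever is flipped to free (value of joint lever above 0.8 rad and value of joint tray below 0.02 m), for 0.1 s.
3. the tray is pushed fully home (value of joint tray above 0.114 m), for 0.2 s.
4. the cam lever is flipped back to locked with the tray home (value of joint lever below 0.15 rad and value of joint tray above 0.114 m), for 0.2 s.
At the end, for the whole second after the job is handed in: The tray is home (over 0.114 m) and locked (lever under 0.15 rad); the blue scoop stands upright within 11 mm of the platform's centre; every other scoop stands level (under 0.07 rad) inside every larger one, its base no more than 4 mm higher than the floors beneath it explain; all at rest (all of step 4 and horizontal distance between scoop_a and platform below 0.011 m and z of scoop_a in the frame of platform between -0.004 and 0.005 m and angle between each of scoop_a, scoop_b, scoop_c, scoop_d, scoop_e's own z axis and vertical below 0.07 rad and horizontal distance between scoop_b and scoop_a below 0.01 m and z of scoop_b in the frame of scoop_a below 0.008 m and horizontal distance between scoop_c and scoop_a below 0.018 m and z of scoop_c in the frame of scoop_a below 0.012 m and horizontal distance between scoop_d and scoop_a below 0.026 m and z of scoop_d in the frame of scoop_a below 0.016 m and horizontal distance between scoop_e and scoop_a below 0.034 m and z of scoop_e in the frame of scoop_a below 0.02 m and horizontal distance between scoop_c and scoop_b below 0.01 m and z of scoop_c in the frame of scoop_b below 0.008 m and horizontal distance between scoop_d and scoop_b below 0.018 m and z of scoop_d in the frame of scoop_b below 0.012 m and horizontal distance between scoop_e and scoop_b below 0.026 m and z of scoop_e in the frame of scoop_b below 0.016 m and horizontal distance between scoop_d and scoop_c below 0.01 m and z of scoop_d in the frame of scoop_c below 0.008 m and horizontal distance between scoop_e and scoop_c below 0.018 m and z of scoop_e in the frame of scoop_c below 0.012 m and horizontal distance between scoop_e and scoop_d below 0.01 m and z of scoop_e in the frame of scoop_d below 0.008 m and linear speed of each of scoop_a, scoop_b, scoop_c, scoop_d, scoop_e below 0.03 m/s); the robot touches nothing.
It fails at once if a bottle or the soap dish is shifted by more than 30 mm or knocked over (distance of any of detergent, spray, soap_dish from where it was at the start of the episode above 0.03 m or angle between any of detergent, spray, soap_dish's own z axis and vertical above 0.5 rad).
Of scoop_b, scoop_c, scoop_d, scoop_e only 2 to 4 are there at a start; the rules pass over those that are not, and their reading is None.
At some moment in a run one of scoop_a, scoop_b, scoop_c may be knocked a few centimetres aside while the robot is not near it.
It also fails if it takes over 210 s, if anything falls off the work surface, if the arm or the gripper's body presses on something with over 40 N, if the wrist force passes 120 N, or if a joint passes its speed limit or range.

## Working session

There is one attempt and no reset: what is moved stays moved. The work goes in short steps, Python scripts to look and compute and a shell command to move; the robot and the scene stay as the last step left them, time stands still between calls to the robot, and variables do not carry over. Pictures are saved under pics/ and viewed, at most 14 in all, crops included, and the job is handed in when it is done.

```bash
ls; mkdir -p pics
cat > h.py <<'E'
import numpy as np, cv2
from workcell import ctrl
def cap(n,f=None):
    s=ctrl.observe(); im,d=ctrl.capture(n); ci=ctrl.camera_info(n)
    if n=="wrist":
        T=np.eye(4);T[:3,:3]=np.array(s["eef_rot"]);T[:3,3]=s["position"]
        T=T@np.array(ci["T_tool_cam"]); Rcw=T[:3,:3];o=T[:3,3]
    else:
        R=np.array(ci["R"]);t=np.array(ci["t"]); Rcw=R.T;o=-R.T@t
    if f: cv2.imwrite("pics/"+f,im[:,:,::-1])
    return im,d,(np.array(ci["intrinsics"]),ci["k1"],Rcw,o)
def rays(cam,uv):
    K,k1,R,o=cam
    uv=np.asarray(uv,float).reshape(-1,1,2)
    p=cv2.undistortPoints(uv,K,np.array([k1,0,0,0,0.]),None,None,).reshape(-1,2)
    return np.c_[p,np.ones(len(p))]@R.T
def onplane(cam,uv,z):
    r=rays(cam,uv);o=cam[3];return o+r*((z-o[2])/r[:,2])[:,None]
def cloud(d,cam):
    v,u=np.mgrid[0:d.shape[0],0:d.shape[1]]
    r=rays(cam,np.c_[u.ravel(),v.ravel()])
    P=cam[3]+r*d.ravel()[:,None]; P[d.ravel()<=0]=np.nan
    return P.reshape(*d.shape,3)
def circ(P):
    A=np.c_[2*P[:,:2],np.ones(len(P))];b=(P[:,:2]**2).sum(1)
    x=np.linalg.lstsq(A,b,rcond=None)[0];return x[:2],np.sqrt(x[2]+x[:2]@x[:2])
E
python3 - <<'E'
from h import *
for n in("scene","side","wrist"):
    im,d,c=cap(n,n+"0.png"); print(n,c[3].round(3),c[2].round(2).tolist())
print(ctrl.pinch_z,ctrl.observe())
E
```

```text
jog.py
pics
workcell.py
scene [1.184 0.059 0.715] [[-0.08, 0.69, -0.72], [1.0, 0.05, -0.06], [-0.01, -0.72, -0.69]]
side [ 0.275 -0.746  0.973] [[0.92, -0.28, 0.26], [-0.38, -0.68, 0.63], [0.0, -0.68, -0.73]]
wrist [0.089 0.572 0.373] [[0.27, 0.93, 0.26], [0.96, -0.26, -0.07], [-0.0, 0.27, -0.96]]
0.0187 {'clock': 0.15, 'joint_positions': array([ 7.32245172e+01,  1.83437820e+01,  8.96887258e+01,  1.76088310e-03,
        7.20428550e+01, -1.14623004e+00]), 'qd': array([-0.00685666, -0.11626269, -0.11626492, -0.00680829,  0.09657592,
       -0.03013237]), 'joint_torque': array([ 6.85103150e-04, -4.15848041e+01, -2.34346229e+01,  1.70052663e-04,
        5.87293980e-03, -1.45837970e-05]), 'position': array([0.15480774, 0.55341878, 0.23068084]), 'eef_rot': array([[-9.63022573e-01,  2.69420410e-01, -4.07624551e-04],
       [ 2.69420713e-01,  9.63021762e-01, -1.25091309e-03],
       [ 5.55297971e-05, -1.31448004e-03, -9.99999135e-01]]), 'force': array([-0.06444548,  0.48340376,  0.6159665 ]), 'moment': array([-0.04526016,  0.00015579,  0.01676274]), 'gripper_force': 0.0, 'finger_gap': 0.08557269247007243}
```

```bash
python3 -c "
import cv2,numpy as np
a=[cv2.imread('pics/%s0.png'%n) for n in('scene','side')]
cv2.imwrite('pics/both.png',cv2.resize(np.vstack(a),(800,1200))[:600]);cv2.imwrite('pics/both2.png',cv2.resize(a[1],(800,600)))"
```

```text
(no output)
```

View pics/both.png

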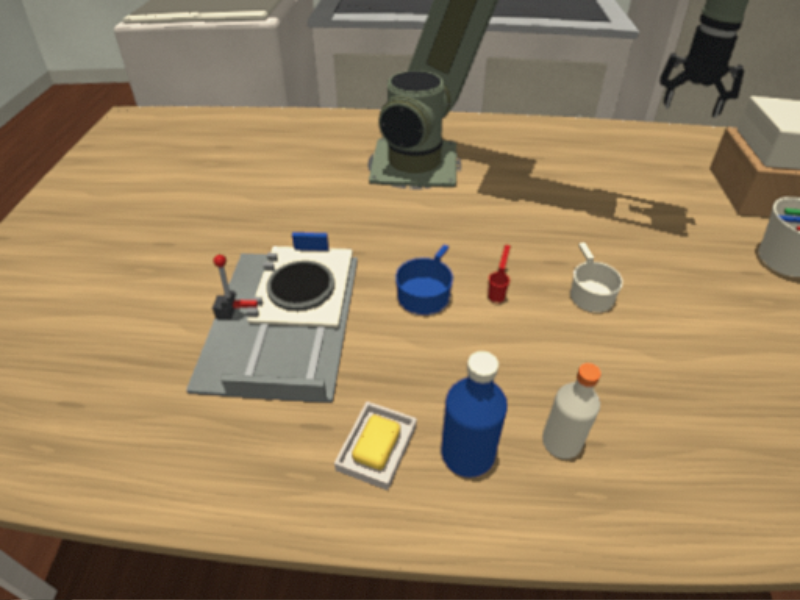

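View pics/both2.png

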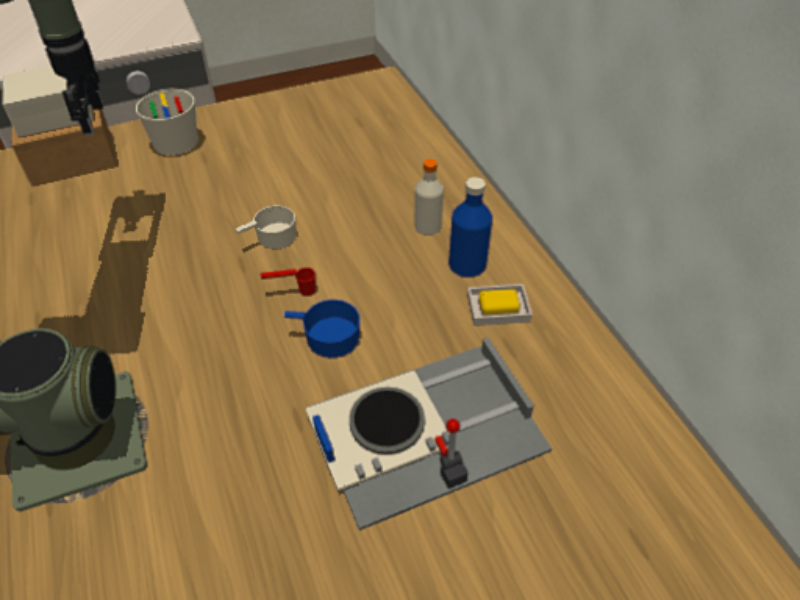

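The scene shows the blue, white and red scoops (scene ~(425,285), (595,285), (498,285)); green and yellow are absent. The tray is at loading with the lever upright on its left. Next I measure with depth.

```bash
cat > meas.py <<'E'
from h import *
def masks(im):
    h=cv2.cvtColor(im,cv2.COLOR_RGB2HSV).astype(int);H,S,V=h[...,0],h[...,1],h[...,2]
    return dict(blue=(H>105)&(H<130)&(S>130)&(V>40),red=((H<6)|(H>174))&(S>170)&(V>60),white=(S<70)&(V>90),black=(V<45))
def scoop(P,m,zr,roi,rad):
    # zr: rim height; returns cup centre (circle on rim band), handle dir
    x0,x1,y0,y1=roi
    Q=P[m&(P[...,0]>x0)&(P[...,0]<x1)&(P[...,1]>y0)&(P[...,1]<y1)]
    hd=Q[(Q[:,2]>zr+.003)&(Q[:,2]<zr+.02)]
    rim=Q[(abs(Q[:,2]-zr)<.005)]
    return Q,hd,rim
E
python3 - <<'E'
from meas import *
for n in("scene","side"):
    im,d,c=cap(n); P=cloud(d,c); M=masks(im)
    print(n)
    for nm,zr,roi,rad in(("blue",.05,(.25,.75,-.02,.25),.052),("red",.046,(.25,.75,.1,.3),.02),("white",.049,(.25,.75,.25,.45),.044)):
        Q,hd,rim=scoop(P,M[nm],zr,roi,rad)
        if len(Q)<10: print(nm,len(Q));continue
        print(nm,len(Q),Q.min(0).round(3),Q.max(0).round(3))
        if len(rim)>5: print('  rim',len(rim),rim.mean(0).round(4),circ(rim))
        if len(hd)>3: print('  hd',len(hd),hd.mean(0).round(4),hd.min(0).round(3),hd.max(0).round(3))
    # black disc
    m=M["black"]&(abs(P[...,2]-.038)<.006)&(P[...,1]<0)&(P[...,0]>.25)&(P[...,0]<.7)
    Q=P[m];print('disc',len(Q),Q.mean(0).round(4),circ(np.array(cv2.convexHull(Q[:,:2].astype(np.float32))).reshape(-1,2)))
    Q=P[M["blue"]&(P[...,1]<-.05)&(P[...,2]>.055)&(P[...,2]<.075)];print('grip',len(Q),Q.mean(0).round(4),cv2.minAreaRect(Q[:,:2].astype(np.float32)))
    Q=P[M["red"]&(P[...,1]<-.05)&(P[...,2]>.11)];print('knob',len(Q),Q.mean(0).round(4) if len(Q) else 0)
E
```

```text
scene
blue 1010 [ 0.393 -0.005  0.002] [0.519 0.092 0.066]
  rim 109 [0.4767 0.0413 0.0487] (array([0.46735499, 0.04427976]), np.float64(0.05001973075080939))
  hd 27 [0.4112 0.0717 0.0628] [0.393 0.064 0.054] [0.424 0.081 0.066]
red 250 [0.378 0.161 0.003] [0.478 0.198 0.063]
  rim 57 [0.4584 0.1778 0.045 ] (array([0.45900386, 0.17791232]), np.float64(0.01752455702407279))
  hd 57 [0.417  0.1879 0.0587] [0.378 0.176 0.049] [0.471 0.198 0.063]
white 894 [0.282 0.25  0.   ] [0.747 0.425 0.129]
  rim 149 [0.4441 0.357  0.0482] (array([0.44506786, 0.35688525]), np.float64(0.04245144754285196))
  hd 60 [0.3896 0.3435 0.0615] [0.363 0.312 0.052] [0.452 0.38  0.065]
disc 695 [ 0.4874 -0.1838  0.039 ] (array([ 0.50742697, -0.22821598]), np.float64(0.09111137625269428))
grip 88 [ 0.3814 -0.1811  0.0616] ((0.38092678785324097, -0.18030233681201935), (0.0634571760892868, 0.012824957258999348), 87.85648345947266)
knob 40 [ 0.5506 -0.2851  0.1435]
side
blue 1309 [ 0.389 -0.011 -0.003] [0.75  0.138 0.142]
  rim 127 [0.4938 0.0468 0.0485] (array([0.59275998, 0.05075648]), np.float64(0.147318394309658))
  hd 71 [0.5264 0.084  0.0614] [0.389 0.056 0.054] [0.75  0.126 0.07 ]
red 243 [0.375 0.154 0.003] [0.473 0.199 0.062]
  rim 33 [0.4541 0.1749 0.0445] (array([0.45701761, 0.17486645]), np.float64(0.018813916975925712))
  hd 75 [0.4085 0.1862 0.0575] [0.375 0.17  0.051] [0.44  0.199 0.062]
white 743 [ 0.361  0.25  -0.001] [0.75  0.404 0.15 ]
  rim 78 [0.4575 0.3468 0.0473] (array([0.56654521, 0.3204246 ]), np.float64(0.13636479812076044))
  hd 64 [0.4403 0.3268 0.06  ] [0.361 0.251 0.052] [0.73  0.367 0.069]
disc 1160 [ 0.4851 -0.1838  0.0372] (array([ 0.50585085, -0.23172569]), np.float64(0.09228243037551408))
grip 103 [ 0.375  -0.1853  0.0628] ((0.37500283122062683, -0.18460038304328918), (0.010123725049197674, 0.06646071374416351), 0.717785120010376)
knob 58 [ 0.5431 -0.2918  0.1412]
```

```bash
cat > go.py <<'E'
import sys
from h import *
from scipy.spatial.transform import Rotation as Ro
def go(x,y,z,yaw):
    s=ctrl.observe();R=np.array(s["eef_rot"]);p=np.array(s["position"]);a=np.radians(yaw)
    T=np.array([[np.cos(a),np.sin(a),0],[np.sin(a),-np.cos(a),0],[0,0,-1]])
    rv=Ro.from_matrix(R.T@T).as_rotvec(degrees=True); d=R.T@(np.array([x,y,z])-p)
    print("clk",round(s["clock"],1),"yaw",round(np.degrees(np.arctan2(R[1,0],R[0,0])),1),"rv",rv.round(2),"d",d.round(4),"rows>=",round(max(np.linalg.norm(d)/.05,np.linalg.norm(rv)/8.59),1),"j6",s["joint_positions"][5].round(0))
if __name__=="__main__": go(*map(float,sys.argv[1:5]))
E
python3 go.py .406 .074 .2 154
```

```text
clk 0.2 yaw 164.4 rv [-0.05  0.   10.37] d [-0.3711 -0.3941  0.0312] rows>= 10.8 j6 -1.0
```

```bash
python3 jog.py '[[0,0,5,-0.18,-0.19,0,0.085],[0,0,10.4,-0.37,-0.394,0.031,0.085],[0,0,10.4,-0.37,-0.394,0.031,0.085],[0,0,10.4,-0.37,-0.394,0.031,0.085],[0,0,10.4,-0.37,-0.394,0.031,0.085],[0,0,10.4,-0.37,-0.394,0.031,0.085],[0,0,10.4,-0.37,-0.394,0.031,0.085],[0,0,10.4,-0.37,-0.394,0.031,0.085]]'; python3 go.py .406 .074 .2 154
```

```text
clock: 1.05
position: [0.3403, 0.198, 0.2093]
eef_rot: [[-0.899, 0.438, 0.001], [0.438, 0.899, 0.0], [-0.001, 0.001, -1.0]]
force: [-0.0, 0.8, -0.4]
finger_gap: 0.0852
gripper_force: 0.0
clk 1.1 yaw 154.0 rv [0.05 0.03 0.  ] d [-0.1135 -0.0827  0.0093] rows>= 2.8 j6 -35.0
```

```bash
python3 jog.py '[[0,0,0,-0.1,-0.07,0.008,0.085],[0,0,0,-0.1,-0.07,0.008,0.085],[0,0,0,-0.1,-0.07,0.008,0.085],[0,0,0,-0.1,-0.07,0.008,0.03],[0,0,0,-0.1,-0.07,0.008,0.03],[0,0,0,-0.1,-0.07,0.008,0.03]]'; python3 go.py .406 .074 .2 154
cat > wr.py <<'E'
import sys
from meas import *
# wr.py colour rimheight x0 x1 y0 y1 file
nm,zr=sys.argv[1],float(sys.argv[2]);roi=list(map(float,sys.argv[3:7]))
im,d,c=cap("wrist",sys.argv[7]); P=cloud(d,c);Q,hd,rim=scoop(P,masks(im)[nm],zr,roi,0)
print(len(Q),len(rim),circ(rim) if len(rim)>5 else 0)
if len(hd)>5:
    r=cv2.minAreaRect(hd[:,:2].astype(np.float32));b=cv2.boxPoints(r)
    print("hd",hd.mean(0).round(4),"z",np.percentile(hd[:,2],[10,50,90]).round(4),"rect",np.round(r[0],4),np.round(r[1],4),r[2])
    q=hd[:,:2]-hd[:,:2].mean(0);u=np.linalg.svd(q,full_matrices=False)[2][0];print("axis",np.degrees(np.arctan2(u[1],u[0]))%180)
E
python3 wr.py blue .05 .3 .6 -.05 .15 wb.png
```

```text
clock: 1.65
position: [0.3984, 0.0939, 0.2013]
eef_rot: [[-0.899, 0.438, -0.0], [0.438, 0.899, 0.0], [0.0, 0.0, -1.0]]
force: [0.0, -0.2, -0.9]
finger_gap: 0.0436
gripper_force: 0.0
clk 1.6 yaw 154.0 rv [ 0.02 -0.03  0.04] d [-0.0156 -0.0146  0.0012] rows>= 0.4 j6 -52.0
5630 462 (array([0.46490908, 0.04454206]), np.float64(0.05035359016013441))
hd [0.4168 0.0701 0.0623] z [0.0615 0.0627 0.0633] rect [0.4107 0.0716] [0.0136 0.0251] 63.236297607421875
axis 144.31973369938964
```

View pics/wb.png

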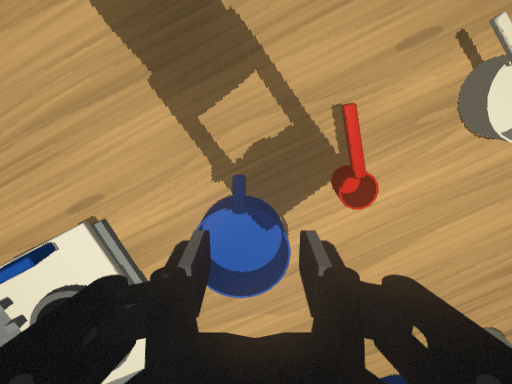

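Wrist view: blue cup around (243,245), handle at (239,190) pointing up-image; red at (355,185), white at right. I'll grasp the blue handle.

```bash
python3 go.py .4042 .075 .042 153.4
```

```text
clk 1.7 yaw 154.1 rv [ 0.02 -0.02  0.67] d [-0.0136 -0.0147  0.1593] rows>= 3.2 j6 -52.0
```

```bash
python3 jog.py '[[0,0,0.7,-0.0136,-0.0147,0.05,0.035],[0,0,0.7,-0.0136,-0.0147,0.1,0.035],[0,0,0.7,-0.0136,-0.0147,0.15,0.035],[0,0,0.7,-0.0136,-0.0147,0.159,0.035],[0,0,0.7,-0.0136,-0.0147,0.159,0.035],[0,0,0.7,-0.0136,-0.0147,0.159,0.0],[0,0,0.7,-0.0136,-0.0147,0.159,0.0],[0,0,0.7,-0.0136,-0.0147,0.159,0.0]]' 60;  python3 go.py .4042 .075 .042 153.4
```

```text
clock: 2.5
position: [0.4057, 0.0744, 0.0435]
eef_rot: [[-0.893, 0.449, 0.003], [0.449, 0.893, 0.001], [-0.003, 0.002, -1.0]]
force: [-1.1, 2.3, 2.5]
finger_gap: 0.0107
gripper_force: 58.9
clk 2.5 yaw 153.3 rv [ 0.13  0.15 -0.1 ] d [ 0.0016 -0.0002  0.0015] rows>= 0.0 j6 -55.0
```

```bash
python3 jog.py '[[0,0,0,0,0,0,0],[0,0,0,0,0,0,0],[0,0,0,0,0,0,0],[0,0,0,0,0,-0.02,0],[0,0,0,0,0,-0.05,0],[0,0,0,0,0,-0.08,0],[0,0,0,0,0,-0.08,0]]' 60
python3 - <<'E'
from h import *
cap("side","s1.png")
E
```

```text
clock: 3.2
position: [0.4074, 0.0742, 0.1258]
eef_rot: [[-0.893, 0.45, 0.009], [0.45, 0.893, 0.001], [-0.007, 0.005, -1.0]]
force: [0.5, -0.9, -1.2]
finger_gap: 0.0105
gripper_force: 58.7
```

View pics/s1.png

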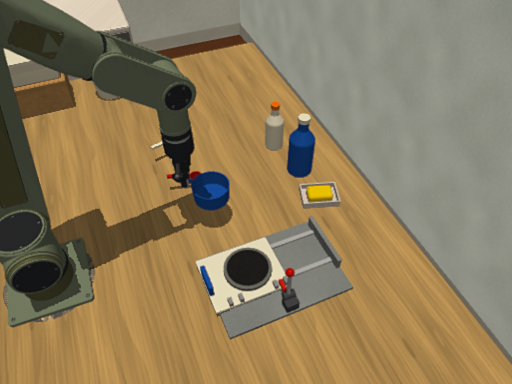

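```bash
cat > plat.py <<'E'
from meas import *
def plat(cams=("scene","side")):
    for n in cams:
        im,d,c=cap(n);P=cloud(d,c)
        h=cv2.cvtColor(im,cv2.COLOR_RGB2HSV)
        m=((h[...,2]<60)&(abs(P[...,2]-.038)<.012)&(np.hypot(P[...,0]-.486,P[...,1]+.184)<.075)).astype(np.uint8)
        m=cv2.morphologyEx(m,cv2.MORPH_OPEN,np.ones((3,3)))
        ct=max(cv2.findContours(m,0,cv2.CHAIN_APPROX_NONE)[0],key=cv2.contourArea)
        w=onplane(c,cv2.convexHull(ct).reshape(-1,2).astype(float),.038)
        print(n,"disc",circ(w),len(ct))
        Q=P[(P[...,2]>.02)&(P[...,2]<.028)&(masks(im)["white"])&(np.hypot(P[...,0]-.486,P[...,1]+.184)<.16)]
        if len(Q): print(" tray",cv2.minAreaRect(Q[:,:2].astype(np.float32)))
        Q=P[(abs(P[...,2]-.01)<.004)&(h[...,1]<60)&(P[...,0]>.3)&(P[...,1]<-.02)&(P[...,1]>-.45)&(P[...,0]<.8)]
        if len(Q): print(" rack",len(Q),cv2.minAreaRect(Q[:,:2].astype(np.float32)))
if __name__=="__main__":plat()
E
python3 plat.py
```

```text
scene disc (array([ 0.48229509, -0.18029952]), np.float64(0.051235414145339706)) 86
 tray ((0.500896155834198, -0.17940112948417664), (0.26275530457496643, 0.16215243935585022), 0.8306082487106323)
 rack 3634 ((0.5893478393554688, -0.17351838946342468), (0.42292800545692444, 0.299148827791214), 1.046342372894287)
side disc (array([ 0.48413994, -0.1795916 ]), np.float64(0.052571855990862795)) 107
 tray ((0.46936506032943726, -0.18120694160461426), (0.2005079984664917, 0.16111499071121216), 1.0890082120895386)
 rack 5192 ((0.5895492434501648, -0.17513802647590637), (0.42408958077430725, 0.297979474067688), 1.1722447872161865)
```

```bash
python3 go.py .4608 -.1176 .126 110
```

```text
clk 3.4 yaw 153.3 rv [-5.000e-02 -3.000e-02  4.326e+01] d [-0.1368 -0.1452 -0.0043] rows>= 5.0 j6 -55.0
```

```bash
python3 jog.py '[[0,0,7,-0.023,-0.024,0,0],[0,0,14,-0.046,-0.048,0,0],[0,0,21,-0.068,-0.072,0,0],[0,0,28,-0.091,-0.096,0,0],[0,0,36,-0.114,-0.12,-0.002,0],[0,0,43.3,-0.137,-0.145,-0.004,0],[0,0,43.3,-0.137,-0.145,-0.004,0],[0,0,43.3,-0.137,-0.145,-0.004,0]]'; python3 go.py .4608 -.1176 .126 110
python3 - <<'E'
from meas import *
for n in("scene","side","wrist"):
    im,d,c=cap(n,"h_%s.png"%n);P=cloud(d,c)
    p=np.array(ctrl.observe()["position"])
    Q=P[masks(im)["blue"]&(np.hypot(P[...,0]-.484,P[...,1]+.18)<.08)&(P[...,2]>.07)]
    print(n,len(Q),np.percentile(Q[:,2],[1,50,99]).round(4))
    zt=.126-.0435+.05
    rim=Q[abs(Q[:,2]-zt)<.005];print(len(rim),circ(rim))
    A=np.c_[rim[:,:2],np.ones(len(rim))]
E
```

```text
clock: 4.15
position: [0.4607, -0.1174, 0.1247]
eef_rot: [[-0.341, 0.94, -0.003], [0.94, 0.341, 0.001], [0.002, -0.003, -1.0]]
force: [0.1, 1.1, -1.1]
finger_gap: 0.0106
gripper_force: 58.8
clk 4.2 yaw 109.9 rv [-0.16 -0.14 -0.07] d [-0.0002 -0.     -0.0013] rows>= 0.0 j6 -36.0
scene 1160 [0.0832 0.1045 0.1331]
95 (array([ 0.48516919, -0.18066783]), np.float64(0.05045913258893244))
side 1589 [0.0807 0.0934 0.1425]
121 (array([ 0.48269891, -0.18255294]), np.float64(0.05017284063408252))
wrist 2722 [0.0837 0.1436 0.1615]
0 (array([0., 0.]), np.float64(0.0))
```

View pics/h_wrist.png

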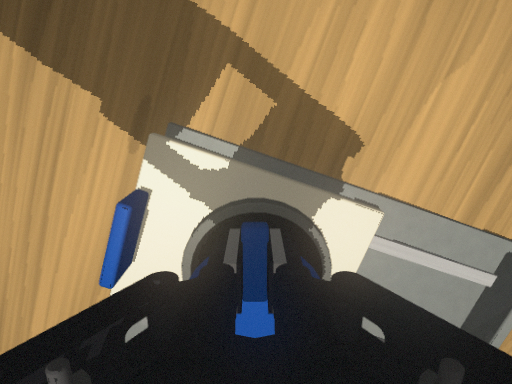

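The wrist view shows the cup hanging over the platform (grey ring around (256,260)). Lowering.

```bash
python3 jog.py '[[0,0,0,0,0,0.02,0],[0,0,0,0,0,0.035,0],[0,0,0,0,0,0.042,0],[0,0,0,0,0,0.0435,0],[0,0,0,0,0,0.0435,0]]'
```

```text
clock: 4.8
position: [0.462, -0.1169, 0.0829]
eef_rot: [[-0.342, 0.94, 0.0], [0.94, 0.342, 0.0], [-0.0, 0.0, -1.0]]
force: [0.6, 0.4, -0.8]
finger_gap: 0.0105
gripper_force: 58.8
```

```bash
python3 jog.py '[[0,0,0,0,0,0.001,0],[0,0,0,0,0,0.0025,0],[0,0,0,0,0,0.0025,0]]'
```

```text
clock: 5.1
position: [0.4628, -0.1173, 0.0815]
eef_rot: [[-0.341, 0.94, 0.003], [0.94, 0.341, -0.0], [-0.001, 0.002, -1.0]]
force: [-1.0, 2.0, 6.4]
finger_gap: 0.0103
gripper_force: 59.6
```

```bash
python3 jog.py '[[0,0,0,0,0,-0.001,0.03],[0,0,0,0,0,-0.001,0.03],[0,0,0,0,0,-0.001,0.03],[0,0,0,0.005,0,-0.04,0.035],[0,0,0,0.005,0,-0.09,0.035],[0,0,0,0.005,0,-0.14,0.035],[0,0,0,0.005,0,-0.14,0.035]]'
cat > a.py <<'E'
from meas import *
def acheck(zr=.088,C=(.484,-.18)):
  for n in("scene","side"):
    im,d,c=cap(n);P=cloud(d,c)
    Q=P[masks(im)["blue"]&(np.hypot(P[...,0]-C[0],P[...,1]-C[1])<.07)&(abs(P[...,2]-zr)<.005)]
    cc,r=circ(Q);A=np.c_[Q[:,:2]-cc,np.ones(len(Q))]
    print(n,len(Q),cc.round(4),r.round(4))
    h=cv2.cvtColor(im,cv2.COLOR_RGB2HSV)
    # grey platform ring outer circle, z .038
    m=(abs(P[...,2]-.038)<.004)&(np.hypot(P[...,0]-C[0],P[...,1]-C[1])<.075)
    q=P[m];hl=cv2.convexHull(q[:,:2].astype(np.float32)).reshape(-1,2);print(" plat",len(q),circ(hl))
acheck()
E
python3 a.py; python3 plat.py
```

```text
clock: 5.8
position: [0.4641, -0.1136, 0.2269]
eef_rot: [[-0.341, 0.94, 0.014], [0.94, 0.342, -0.004], [-0.008, 0.012, -1.0]]
force: [0.2, 0.3, 0.1]
finger_gap: 0.0348
gripper_force: 0.0
scene 151 [ 0.487  -0.1805] 0.0505
 plat 360 (array([ 0.49052106, -0.17767993]), np.float64(0.059634269393960083))
side 140 [ 0.4848 -0.1833] 0.0502
 plat 798 (array([ 0.48134943, -0.18867273]), np.float64(0.05976733811408463))
scene disc (array([ 0.48000979, -0.12970641]), np.float64(0.012322728398311718)) 18
 tray ((0.5003313422203064, -0.17894303798675537), (0.2562592923641205, 0.16168762743473053), 0.8600109219551086)
 rack 3654 ((0.5898504257202148, -0.17313356697559357), (0.42187103629112244, 0.3001549243927002), 0.7246063351631165)Traceback (most recent call last):
  File "plat.py", line 15, in <module>
    if __name__=="__main__":plat()
                            ~~~~^^
  File "plat.py", line 8, in plat
    ct=max(cv2.findContours(m,0,cv2.CHAIN_APPROX_NONE)[0],key=cv2.contourArea)
ValueError: max() iterable argument is empty
```

```bash
python3 go.py .38 .34 .22 185
```

```text
clk 6.0 yaw 110.0 rv [-5.000e-02 -1.700e-01 -7.504e+01] d [ 0.4522  0.0801 -0.0006] rows>= 9.2 j6 -35.0
```

```bash
python3 jog.py '[[0,0,-8.5,0.05,0.01,0,0.035],[0,0,-17,0.1,0.02,0,0.035],[0,0,-25.5,0.15,0.028,0,0.035],[0,0,-34,0.2,0.036,0,0.035],[0,0,-42,0.25,0.045,0,0.035],[0,0,-50,0.3,0.054,0,0.035],[0,0,-58,0.34,0.062,0,0.035],[0,0,-66,0.38,0.07,0,0.035]]'; python3 jog.py '[[0,0,-8,0.01,-0.04,0,0.035],[0,0,-8,0.02,-0.06,0,0.035],[0,0,-8,0.02,-0.06,0,0.035]]'; python3 wr.py white .049 .3 .52 .28 .43 ww.png;python3 go.py .38 .34 .22 185
```

```text
clock: 6.8
position: [0.3945, 0.2701, 0.2182]
eef_rot: [[-0.998, 0.063, -0.003], [0.063, 0.998, -0.002], [0.003, -0.002, -1.0]]
force: [0.7, -1.2, 0.5]
finger_gap: 0.0347
gripper_force: 0.0
clock: 7.1
position: [0.3692, 0.2083, 0.2181]
eef_rot: [[-0.998, -0.069, -0.005], [-0.069, 0.998, -0.003], [0.006, -0.003, -1.0]]
force: [0.2, -0.2, -0.9]
finger_gap: 0.035
gripper_force: 0.0
5584 663 (array([0.44317047, 0.35764556]), np.float64(0.042354997942819245))
hd [0.3824 0.3432 0.0611] z [0.0584 0.0616 0.0627] rect [0.3831 0.3446] [0.0451 0.0131] 12.410685539245605
axis 12.604388848877525
clk 7.2 yaw -176.1 rv [-0.06 -0.18 -1.07] d [-0.0182  0.1297 -0.0015] rows>= 2.6 j6 -66.0
```

View pics/ww.png

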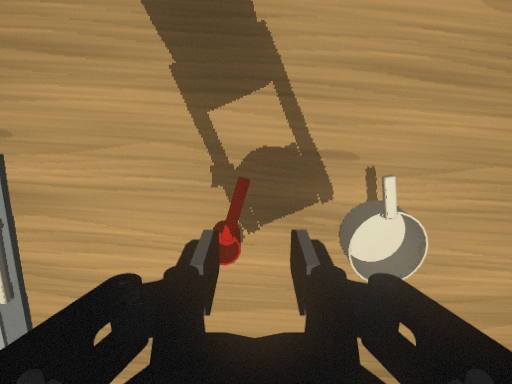

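White cup at (385,240) with its handle up at (390,190); red at (230,240).

```bash
python3 go.py .3768 .343 .047 192.4
```

```text
clk 7.2 yaw -176.1 rv [-0.05 -0.18 -8.47] d [-0.0157  0.1331  0.1715] rows>= 4.4 j6 -66.0
```

```bash
python3 jog.py '[[0,0,-4,-0.007,0.045,0,0.035],[0,0,-8.5,-0.014,0.09,0.02,0.035],[0,0,-8.5,-0.0157,0.133,0.05,0.035],[0,0,-8.5,-0.0157,0.133,0.09,0.035],[0,0,-8.5,-0.0157,0.133,0.12,0.035],[0,0,-8.5,-0.0157,0.133,0.12,0.035]]'; python3 go.py .3768 .343 .047 192.4
```

```text
clock: 7.75
position: [0.3761, 0.3423, 0.0954]
eef_rot: [[-0.976, -0.216, -0.008], [-0.216, 0.976, -0.007], [0.01, -0.005, -1.0]]
force: [-0.1, -0.3, 0.5]
finger_gap: 0.035
gripper_force: 0.0
clk 7.8 yaw -167.5 rv [-0.28 -0.55  0.07] d [-0.0013  0.0008  0.0484] rows>= 1.0 j6 -61.0
```

```bash
python3 jog.py '[[0,-0.2,0,-0.001,0.001,0.03,0.03],[0,-0.3,0,-0.001,0.001,0.048,0.03],[0,-0.3,0,-0.001,0.001,0.048,0.03],[0,-0.3,0,-0.001,0.001,0.048,0],[0,-0.3,0,-0.001,0.001,0.048,0],[0,-0.3,0,-0.001,0.001,0.048,0]]' 60;python3 go.py .3768 .343 .047 192.4; python3 jog.py '[[0,0,0,0,0,0,0],[0,0,0,0,0,-0.03,0],[0,0,0,0,0,-0.07,0],[0,0,0,0,0,-0.12,0],[0,0,0,0,0,-0.12,0]]';python3 - <<'E'
from h import *
from go import go
go(.4,.1,.166,192.4)
cap("side","s2.png")
E
```

```text
clock: 8.35
position: [0.3801, 0.3457, 0.0537]
eef_rot: [[-0.976, -0.216, 0.008], [-0.216, 0.976, 0.003], [-0.008, 0.002, -1.0]]
force: [-0.1, -0.1, 1.1]
finger_gap: 0.0096
gripper_force: 60.3
clk 8.3 yaw -167.5 rv [0.1  0.46 0.05] d [ 0.0039 -0.002   0.0067] rows>= 0.2 j6 -61.0
clock: 8.85
position: [0.3817, 0.3476, 0.1791]
eef_rot: [[-0.976, -0.216, 0.016], [-0.216, 0.976, 0.011], [-0.018, 0.007, -1.0]]
force: [0.4, 0.3, -1.2]
finger_gap: 0.0094
gripper_force: 60.1
clk 8.8 yaw -167.5 rv [0.41 1.03 0.07] d [ 0.0358 -0.2458  0.0107] rows>= 5.0 j6 -61.0
```

View pics/s2.png

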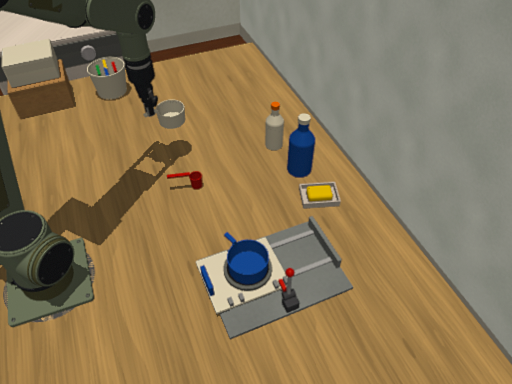

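```bash
python3 go.py .4368 -.2233 .18 220
```

```text
clk 8.9 yaw -167.5 rv [  0.06   0.76 -27.53] d [ 0.0675 -0.5684 -0.0073] rows>= 11.4 j6 -61.0
```

```bash
python3 jog.py '[[0,0.4,-4,0.012,-0.047,-0.007,0],[0,0.4,-8,0.023,-0.095,-0.007,0],[0,0.4,-12,0.03,-0.142,-0.007,0],[0,0.4,-16,0.036,-0.19,-0.007,0],[0,0.4,-20,0.044,-0.237,-0.007,0],[0,0.4,-24,0.05,-0.285,-0.007,0],[0,0.4,-27.5,0.057,-0.33,-0.007,0],[0,0.4,-27.5,0.06,-0.378,-0.007,0]]';python3 go.py .4368 -.2233 .18 220
```

```text
clock: 9.7
position: [0.3998, -0.0388, 0.1778]
eef_rot: [[-0.766, -0.643, -0.004], [-0.643, 0.766, -0.001], [0.004, 0.001, -1.0]]
force: [0.9, 0.1, -0.0]
finger_gap: 0.01
gripper_force: 60.0
clk 9.7 yaw -140.0 rv [ 0.08 -0.22  0.04] d [ 0.0904 -0.1651 -0.0021] rows>= 3.8 j6 -137.0
```

```bash
python3 go.py .424 -.1986 .18 195
```

```text
clk 9.7 yaw -140.0 rv [ 0.03 -0.23 25.04] d [ 0.0843 -0.1379 -0.0021] rows>= 3.2 j6 -137.0
```

```bash
python3 jog.py '[[0,0,8,0.021,-0.035,0,0],[0,0,16,0.042,-0.07,0,0],[0,0,25,0.063,-0.1,0,0],[0,0,25,0.074,-0.12,0,0],[0,0,25,0.074,-0.12,0,0],[0,0,25,0.074,-0.12,0,0]]';python3 go.py .424 -.1986 .18 195
cat > b.py <<'E'
import sys
from meas import *
C=(.485,-.181)
p=ctrl.observe()["position"];zb=float(sys.argv[1])
for n in("scene","side"):
    im,d,c=cap(n,"b_%s.png"%n);P=cloud(d,c);M=masks(im)
    near=np.hypot(P[...,0]-C[0],P[...,1]-C[1])<.075
    Q=P[M["blue"]&near&(abs(P[...,2]-.088)<.005)]
    print(n,"a",len(Q),circ(Q))
    col=sys.argv[2]
    Q=P[M[col]&near&(P[...,2]>zb-.06)];print(np.percentile(Q[:,2],[1,50,99]).round(4))
    Q=Q[abs(Q[:,2]-zb)<.005];print(n,col,len(Q),circ(Q))
E
python3 b.py .176 white
```

```text
clock: 10.3
position: [0.4209, -0.1762, 0.1779]
eef_rot: [[-0.966, -0.257, -0.004], [-0.257, 0.966, -0.0], [0.004, 0.001, -1.0]]
force: [0.3, 0.2, 0.2]
finger_gap: 0.0098
gripper_force: 60.1
clk 10.3 yaw -165.1 rv [ 0.06 -0.22 -0.09] d [ 0.0028 -0.0224 -0.0021] rows>= 0.5 j6 -129.0
scene a 89 (array([ 0.48710543, -0.1804712 ]), np.float64(0.05058250219877405))
[0.126  0.1558 0.5147]
scene white 101 (array([ 0.48495203, -0.15999446]), np.float64(0.04238796119677313))
side a 94 (array([ 0.48463607, -0.18368413]), np.float64(0.05003213006386937))
[0.1243 0.1697 0.546 ]
side white 50 (array([ 0.47979296, -0.16188546]), np.float64(0.04307165258339295))
```

```bash
python3 jog.py '[[0,-0.2,0,0.0021,-0.0214,0,0],[0,-0.2,0,0.0021,-0.0214,0,0],[0,-0.2,0,0.0021,-0.0214,0.02,0],[0,-0.2,0,0.0021,-0.0214,0.04,0],[0,-0.2,0,0.0021,-0.0214,0.04,0]]';python3 b.py .137 white;python3 go.py .424 -.1986 .0957 195
```

```text
clock: 10.9
position: [0.4233, -0.1957, 0.137]
eef_rot: [[-0.966, -0.259, -0.003], [-0.259, 0.966, 0.002], [0.003, 0.003, -1.0]]
force: [-0.6, -0.2, -1.7]
finger_gap: 0.0096
gripper_force: 60.0
scene a 91 (array([ 0.48713918, -0.18043616]), np.float64(0.05031980270233525))
[0.0856 0.1298 0.5056]
scene white 58 (array([ 0.48719723, -0.17959775]), np.float64(0.04271083489628403))
side a 73 (array([ 0.48466101, -0.18327047]), np.float64(0.05019567125993572))
[0.0846 0.1321 0.5213]
side white 42 (array([ 0.48100874, -0.18250989]), np.float64(0.04428241212105332))
clk 11.0 yaw -165.0 rv [-0.05  0.09  0.03] d [ 0.0017 -0.0011  0.0437] rows>= 0.9 j6 -131.0
```

```bash
python3 jog.py '[[0,0,0,-0.0012,-0.001,0.01,0],[0,0,0,-0.0012,-0.001,0.022,0],[0,0,0,-0.0012,-0.001,0.032,0],[0,0,0,-0.0012,-0.001,0.038,0],[0,0,0,-0.0012,-0.001,0.038,0]]'
```

```text
clock: 11.5
position: [0.4265, -0.1984, 0.1004]
eef_rot: [[-0.966, -0.258, 0.001], [-0.258, 0.966, -0.0], [-0.001, -0.0, -1.0]]
force: [-0.3, -0.2, -1.0]
finger_gap: 0.0097
gripper_force: 60.0
```

```bash
python3 jog.py '[[0,0,0,0,0,0.003,0],[0,0,0,0,0,0.0045,0],[0,0,0,0,0,0.0045,0]]'
```

```text
clock: 11.8
position: [0.427, -0.1987, 0.0967]
eef_rot: [[-0.966, -0.258, 0.003], [-0.258, 0.966, -0.001], [-0.002, -0.002, -1.0]]
force: [0.1, 0.2, -0.7]
finger_gap: 0.0102
gripper_force: 60.0
```

```bash
python3 jog.py '[[0,0,0,0,0,0.0015,0],[0,0,0,0,0,0.003,0],[0,0,0,0,0,0.003,0]]'
```

```text
clock: 12.1
position: [0.4285, -0.1992, 0.0953]
eef_rot: [[-0.966, -0.258, 0.007], [-0.258, 0.966, -0.002], [-0.006, -0.004, -1.0]]
force: [-0.4, 1.7, 7.9]
finger_gap: 0.0096
gripper_force: 61.1
```

```bash
python3 jog.py '[[0,0,0,0,0,-0.001,0.03],[0,0,0,0,0,-0.001,0.03],[0,0,0,0,0,-0.001,0.03],[0,0,0,0.005,0,-0.04,0.035],[0,0,0,0.005,0,-0.09,0.035],[0,0,0,0.005,0,-0.12,0.035],[0,0,0,0.005,0,-0.12,0.035]]'; python3 b.py .091 white; python3 go.py .39 .195 .21 166
python3 - <<'E'
from meas import *
for n in("scene","side"):
    im,d,c=cap(n);P=cloud(d,c)
    Q,hd,rim=scoop(P,masks(im)["red"],.046,(.25,.75,.1,.3),0);print(rim.mean(0),circ(rim),hd.mean(0))
E
```

```text
clock: 12.8
position: [0.4242, -0.2011, 0.218]
eef_rot: [[-0.966, -0.258, 0.011], [-0.258, 0.966, -0.005], [-0.009, -0.008, -1.0]]
force: [0.7, 0.1, -0.3]
finger_gap: 0.0352
gripper_force: 0.0
scene a 85 (array([ 0.48902417, -0.18060593]), np.float64(0.0508143682567596))
[0.0326 0.0719 0.4607]
scene white 196 (array([ 0.49017849, -0.18045908]), np.float64(0.0449580548041056))
side a 101 (array([ 0.48730275, -0.18319301]), np.float64(0.05037039033387709))
[0.0352 0.0902 0.5871]
side white 166 (array([ 0.4906704 , -0.18480203]), np.float64(0.043101281027571964))
clk 12.9 yaw -165.0 rv [-0.07  0.16 28.97] d [-0.0714  0.3896  0.0032] rows>= 7.9 j6 -132.0
[0.45853289 0.17803676 0.04517655] (array([0.45889055, 0.17789158]), np.float64(0.01776841753675296)) [0.41526484 0.18808157 0.05886687]
[0.44833616 0.1755512  0.0444392 ] (array([0.45686427, 0.17538953]), np.float64(0.018192918636054357)) [0.4088505  0.18618548 0.05788696]
```

```bash
python3 jog.py '[[0,0,3.6,-0.009,0.048,0,0.035],[0,0,7.2,-0.018,0.096,0,0.035],[0,0,10.8,-0.027,0.144,0,0.035],[0,0,14.4,-0.035,0.19,0,0.035],[0,0,18,-0.044,0.24,0,0.035],[0,0,22,-0.053,0.288,0,0.035],[0,0,26,-0.06,0.33,0.002,0.035],[0,0,29,-0.07,0.38,0.003,0.035]]'; python3 jog.py '[[0,0,0,0,0,0,0.035],[0,0,0,0,0,0,0.035]]'; python3 wr.py red .046 .3 .52 .1 .3 wrd.png;python3 go.py .39 .193 .046 167
```

```text
clock: 13.8
position: [0.3899, 0.1855, 0.2086]
eef_rot: [[-0.97, 0.245, -0.001], [0.245, 0.97, -0.003], [-0.0, -0.003, -1.0]]
force: [1.4, -0.2, 0.5]
finger_gap: 0.0347
gripper_force: 0.0
clock: 14.0
position: [0.3903, 0.1848, 0.2087]
eef_rot: [[-0.971, 0.239, -0.001], [0.239, 0.971, -0.003], [0.0, -0.003, -1.0]]
force: [0.0, -1.1, -0.3]
finger_gap: 0.035
gripper_force: 0.0
889 149 (array([0.45650474, 0.17895554]), np.float64(0.01829813609720977))
hd [0.4062 0.1906 0.0586] z [0.0576 0.0587 0.0596] rect [0.4079 0.1905] [0.0126 0.068 ] 75.4939956665039
axis 167.1483992641527
clk 14.1 yaw 166.0 rv [-0.16  0.01 -0.95] d [0.0028 0.0092 0.1629] rows>= 3.3 j6 -52.0
```

View pics/wrd.png

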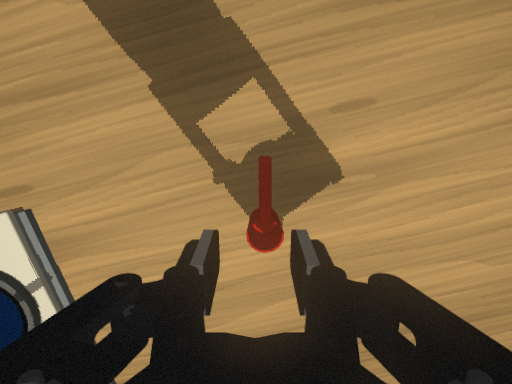

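View pics/b_side.png

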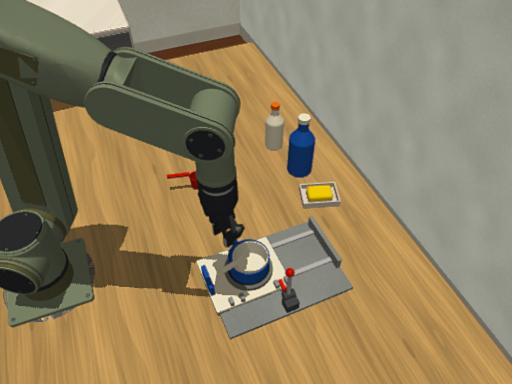

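```bash
python3 jog.py '[[0,0,0,0.003,0.0105,0.05,0.03],[0,0,0,0.003,0.0105,0.1,0.03],[0,0,0,0.003,0.0105,0.15,0.03],[0,0,0,0.003,0.0105,0.163,0.03],[0,0,0,0.003,0.0105,0.163,0.03],[0,0,0,0.003,0.0105,0.163,0],[0,0,0,0.003,0.0105,0.163,0],[0,0,0,0.003,0.0105,0.163,0]]' 50;python3 go.py .389 .1945 .045 167;python3 jog.py '[[0,0,0,0,0,0,0],[0,0,0,0,0,-0.03,0],[0,0,0,0,0,-0.07,0],[0,0,0,0,0,-0.12,0],[0,0,0,0,0,-0.12,0]]'; python3 go.py .535 -.132 .19 45
```

```text
clock: 14.85
position: [0.3924, 0.1952, 0.0485]
eef_rot: [[-0.97, 0.243, 0.005], [0.243, 0.97, 0.0], [-0.005, 0.002, -1.0]]
force: [0.6, 0.6, -0.2]
finger_gap: 0.0102
gripper_force: 53.6
clk 14.8 yaw 165.9 rv [ 0.09  0.28 -1.07] d [ 0.0032 -0.0015  0.0035] rows>= 0.1 j6 -51.0
clock: 15.35
position: [0.395, 0.1972, 0.1737]
eef_rot: [[-0.97, 0.242, 0.016], [0.242, 0.97, 0.005], [-0.014, 0.009, -1.0]]
force: [0.6, -0.9, -0.8]
finger_gap: 0.0102
gripper_force: 53.6
clk 15.3 yaw 166.0 rv [ 1.1600e+00 -7.0000e-02  1.2099e+02] d [-0.2158 -0.2853 -0.0159] rows>= 14.1 j6 -51.0
```

```bash
python3 jog.py '[[0,0,8,-0.015,-0.02,-0.01,0],[0,0,16,-0.03,-0.04,-0.015,0],[0,0,24,-0.045,-0.06,-0.015,0],[0,0,32,-0.06,-0.08,-0.015,0],[0,0,40,-0.075,-0.1,-0.015,0],[0,0,48,-0.09,-0.12,-0.015,0],[0,0,56,-0.105,-0.14,-0.015,0],[0,0,64,-0.12,-0.16,-0.015,0]]'; python3 go.py .5352 -.1348 .19 45
```

```text
clock: 16.15
position: [0.4687, 0.01, 0.1825]
eef_rot: [[-0.202, 0.979, 0.002], [0.979, 0.202, -0.001], [-0.001, 0.002, -1.0]]
force: [0.5, 0.6, -0.9]
finger_gap: 0.0098
gripper_force: 53.6
clk 16.1 yaw 101.6 rv [1.500e-01 1.000e-02 5.665e+01] d [-0.1553  0.0359 -0.0073] rows>= 6.6 j6 -12.0
```

```bash
python3 jog.py '[[0,0,8,-0.02,0.005,-0.005,0],[0,0,16,-0.04,0.01,-0.007,0],[0,0,24,-0.06,0.015,-0.007,0],[0,0,32,-0.085,0.02,-0.007,0],[0,0,40,-0.11,0.025,-0.007,0],[0,0,48,-0.13,0.03,-0.007,0],[0,0,56,-0.15,0.034,-0.007,0],[0,0,56,-0.15,0.034,-0.007,0]]';python3 jog.py '[[0,0,0,0,0,0,0],[0,0,0,0,0,0,0]]'; python3 go.py .5352 -.1348 .19 45; python3 b.py .1875 red; python3 b.py .091 white
```

```text
clock: 16.95
position: [0.5338, -0.1305, 0.1895]
eef_rot: [[0.697, 0.717, 0.003], [0.717, -0.697, -0.002], [0.001, 0.003, -1.0]]
force: [0.1, 0.4, -0.2]
finger_gap: 0.0102
gripper_force: 53.6
clock: 17.15
position: [0.5325, -0.1279, 0.1897]
eef_rot: [[0.694, 0.72, 0.002], [0.72, -0.694, -0.0], [0.001, 0.001, -1.0]]
force: [0.5, 0.3, -0.4]
finger_gap: 0.01
gripper_force: 53.6
clk 17.1 yaw 46.1 rv [ 0.08 -0.05  1.09] d [-0.003   0.0067 -0.0003] rows>= 0.1 j6 29.0
scene a 84 (array([ 0.48897767, -0.18070469]), np.float64(0.05086260607698675))
[0.1489 0.1727 0.203 ]
scene red 31 (array([ 0.48747538, -0.1764612 ]), np.float64(0.018065011604616953))
side a 98 (array([ 0.48688763, -0.18350158]), np.float64(0.050160576033914786))
[0.1456 0.177  0.202 ]
side red 72 (array([ 0.48585988, -0.17859532]), np.float64(0.017977195661943286))
scene a 83 (array([ 0.48894201, -0.18092371]), np.float64(0.051193519018976175))
[0.0322 0.0765 0.5388]
scene white 203 (array([ 0.49045586, -0.18043896]), np.float64(0.04515196415181456))
side a 96 (array([ 0.48715368, -0.18301992]), np.float64(0.05039830806043324))
[0.0339 0.0852 0.5977]
side white 137 (array([ 0.48940957, -0.18210357]), np.float64(0.04393093698013039))
```

```bash
python3 jog.py '[[0,0,0,-0.0022,0.005,0,0],[0,0,0,-0.0022,0.005,0.03,0],[0,0,0,-0.0022,0.005,0.055,0],[0,0,0,-0.0022,0.005,0.075,0],[0,0,0,-0.0022,0.005,0.088,0],[0,0,0,-0.0022,0.005,0.09,0],[0,0,0,-0.0022,0.005,0.09,0]]'; python3 jog.py '[[0,0,0,0,0,0.003,0],[0,0,0,0,0,0.0045,0],[0,0,0,0,0,0.0045,0]]'
```

```text
clock: 18.05
position: [0.5357, -0.1341, 0.1001]
eef_rot: [[0.695, 0.719, 0.003], [0.719, -0.695, -0.001], [0.001, 0.003, -1.0]]
force: [-0.2, -0.2, 0.4]
finger_gap: 0.0098
gripper_force: 53.6
clock: 18.35
position: [0.5355, -0.134, 0.0958]
eef_rot: [[0.695, 0.719, 0.003], [0.719, -0.695, -0.001], [0.001, 0.003, -1.0]]
force: [-0.0, 0.5, -0.1]
finger_gap: 0.0103
gripper_force: 53.6
```

```bash
python3 jog.py '[[0,0,0,0,0,0.001,0],[0,0,0,0,0,0.002,0],[0,0,0,0,0,0.002,0]]'
```

```text
clock: 18.65
position: [0.5359, -0.1339, 0.094]
eef_rot: [[0.695, 0.719, 0.004], [0.719, -0.695, -0.001], [0.002, 0.003, -1.0]]
force: [0.7, 1.7, 3.9]
finger_gap: 0.0102
gripper_force: 54.1
```

```bash
python3 jog.py '[[0,0,0,0,0,-0.0005,0.03],[0,0,0,0,0,-0.0005,0.03],[0,0,0,0,0,-0.0005,0.03],[0,0,0,0.005,0,-0.04,0.035],[0,0,0,0.005,0,-0.09,0.035],[0,0,0,0.005,0,-0.13,0.035],[0,0,0,0.055,0,-0.13,0.035],[0,0,0,0.105,0,-0.13,0.035]]'; python3 b.py .092 red;python3 b.py .091 white;python3 -c "
import cv2,numpy as np
a=cv2.imread('pics/b_scene.png')[120:270,100:300];b=cv2.imread('pics/b_side.png')[200:350,180:380]
cv2.imwrite('pics/n1.png',cv2.resize(np.hstack([a,b]),(800,300),interpolation=cv2.INTER_CUBIC))"
```

```text
clock: 19.45
position: [0.6091, -0.0586, 0.2259]
eef_rot: [[0.697, 0.717, 0.007], [0.717, -0.697, -0.002], [0.003, 0.006, -1.0]]
force: [0.7, -1.4, -0.6]
finger_gap: 0.0352
gripper_force: 0.0
scene a 71 (array([ 0.48862808, -0.1811275 ]), np.float64(0.05105085140200818))
[0.0669 0.0909 0.1078]
scene red 38 (array([ 0.49112945, -0.18180984]), np.float64(0.01838456793490016))
side a 101 (array([ 0.48717154, -0.18311238]), np.float64(0.05042391000203671))
[0.0488 0.0838 0.107 ]
side red 57 (array([ 0.48884186, -0.18487882]), np.float64(0.018235419603425507))
scene a 66 (array([ 0.48886989, -0.18081469]), np.float64(0.051012203334927654))
[0.0323 0.0783 0.1066]
scene white 182 (array([ 0.49094719, -0.18313671]), np.float64(0.044132990602194715))
side a 108 (array([ 0.48741567, -0.18286176]), np.float64(0.05065613599950302))
[0.0334 0.0685 0.1045]
side white 151 (array([ 0.49158237, -0.18472354]), np.float64(0.043063857783682775))
```

View pics/n1.png

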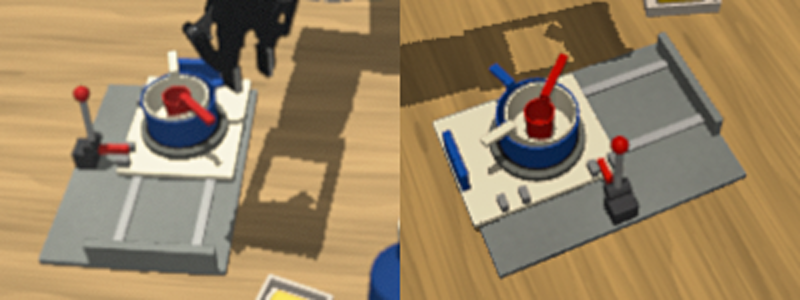

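Nest looks right: red in white in blue, handles fanned. Knob at right crop (620,145). Now the lever.

```bash
python3 go.py .546 -.243 .22 1
```

```text
clk 19.6 yaw 46.1 rv [ 0.08  0.   45.08] d [-0.1766  0.084   0.0028] rows>= 5.2 j6 37.0
```

```bash
python3 jog.py '[[0,0,8,-0.03,0.014,0,0],[0,0,16,-0.06,0.028,0,0],[0,0,24,-0.09,0.042,0,0],[0,0,32,-0.12,0.056,0,0],[0,0,40,-0.15,0.07,0,0],[0,0,45,-0.1766,0.084,0,0],[0,0,45,-0.1766,0.084,0,0],[0,0,45,-0.1766,0.084,0,0]]';python3 go.py .546 -.243 .118 1;  python3 - <<'E'
from meas import *
for n in("scene","side"):
    im,d,c=cap(n,"l_%s.png"%n);P=cloud(d,c)
    Q=P[masks(im)["red"]&(P[...,1]<-.24)&(P[...,2]>.12)];print('knob',len(Q),Q.min(0).round(4),Q.max(0).round(4))
E
```

```text
clock: 20.45
position: [0.5444, -0.2445, 0.2233]
eef_rot: [[1.0, 0.015, 0.001], [0.015, -1.0, -0.0], [0.001, 0.0, -1.0]]
force: [-0.4, 0.3, -0.3]
finger_gap: -0.0003
gripper_force: 0.0
clk 20.4 yaw 0.9 rv [ 0.02 -0.08 -0.14] d [ 0.0015 -0.0015  0.1053] rows>= 2.1 j6 64.0
knob 34 [ 0.5431 -0.2934  0.1347] [ 0.557  -0.2784  0.149 ]
knob 59 [ 0.5349 -0.3005  0.1338] [ 0.5516 -0.2811  0.1464]
```

```bash
python3 jog.py '[[0,0,0,0.001,-0.002,0.04,0],[0,0,0,0.001,-0.002,0.08,0],[0,0,0,0.001,-0.002,0.104,0],[0,0,0,0.001,-0.002,0.104,0],[0,0,0,0.001,0.012,0.104,0],[0,0,0,0.001,0.025,0.104,0],[0,0,0,0.001,0.035,0.105,0],[0,0,0,0.001,0.045,0.108,0]]'; python3 go.py .546 -.3385 .093 1
```

```text
clock: 21.35
position: [0.5485, -0.2904, 0.1172]
eef_rot: [[1.0, 0.016, 0.005], [0.016, -1.0, -0.002], [0.005, 0.003, -1.0]]
force: [-0.0, 1.4, 0.7]
finger_gap: -0.0004
gripper_force: 0.6
clk 21.4 yaw 0.9 rv [ 0.14 -0.31 -0.07] d [-0.0034  0.048   0.0243] rows>= 1.1 j6 60.0
```

```bash
python3 jog.py '[[0,0,0,0,0.01,0.003,0],[0,0,0,0,0.02,0.007,0],[0,0,0,0,0.03,0.012,0],[0,0,0,0,0.04,0.018,0],[0,0,0,0,0.05,0.025,0],[0,0,0,0,0.055,0.029,0],[0,0,0,0,0.055,0.029,0]]'
cat > lev.py <<'E'
from meas import *
for n in("scene","side"):
    im,d,c=cap(n,"l_%s.png"%n);P=cloud(d,c)
    Q=P[masks(im)["red"]&(P[...,1]<-.25)&(P[...,2]>.075)&(P[...,0]<.62)&(P[...,0]>.5)];print('knob',len(Q),Q.mean(0).round(4) if len(Q) else 0)
    Q=P[masks(im)["blue"]&(P[...,1]<-.05)&(P[...,2]>.055)&(P[...,2]<.075)&(P[...,0]<.52)];print(' grip',len(Q),Q.mean(0).round(4) if len(Q) else 0)
E
python3 lev.py
```

```text
clock: 22.05
position: [0.5485, -0.342, 0.0872]
eef_rot: [[1.0, 0.015, 0.001], [0.015, -1.0, 0.004], [0.002, -0.004, -1.0]]
force: [-1.7, 8.4, 8.2]
finger_gap: -0.0001
gripper_force: 6.0
knob 36 [ 0.5523 -0.3391  0.0993]
 grip 100 [ 0.404  -0.168   0.0619]
knob 78 [ 0.5434 -0.3482  0.0985]
 grip 253 [ 0.4316 -0.2048  0.0641]
```

```bash
python3 jog.py '[[0,0,0,0,-0.004,-0.005,0],[0,0,0,0,-0.01,-0.05,0],[0,0,0,0,-0.01,-0.1,0],[0,0,0,0,-0.01,-0.13,0],[0,0,0,0,-0.01,-0.13,0]]'; python3 lev.py; python3 -c "
import cv2,numpy as np
a=cv2.imread('pics/l_scene.png')[120:270,100:300];b=cv2.imread('pics/l_side.png')[200:350,180:380]
cv2.imwrite('pics/n2.png',cv2.resize(np.hstack([a,b]),(800,300),interpolation=cv2.INTER_CUBIC))"
```

```text
clock: 22.65
position: [0.5505, -0.3357, 0.2223]
eef_rot: [[1.0, 0.017, 0.012], [0.017, -1.0, -0.008], [0.012, 0.008, -1.0]]
force: [0.8, -0.3, 0.3]
finger_gap: 0.0001
gripper_force: 0.0
knob 46 [ 0.551  -0.3287  0.0969]
 grip 93 [ 0.4056 -0.1678  0.0621]
knob 88 [ 0.5436 -0.343   0.0973]
 grip 264 [ 0.432  -0.2037  0.0642]
```

View pics/n2.png

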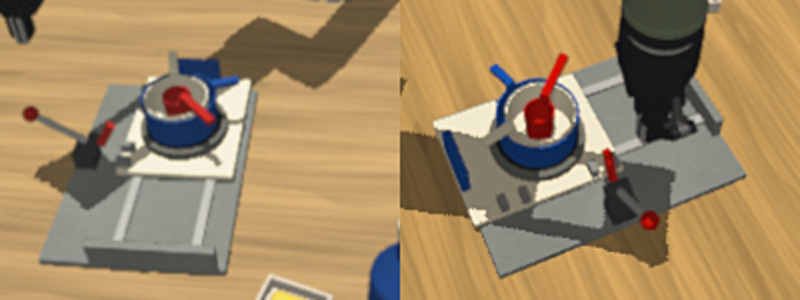

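```bash
python3 go.py .335 -.183 .2 1
```

```text
clk 22.8 yaw 1.0 rv [ 0.13 -0.17 -0.03] d [-0.2107 -0.1547  0.0158] rows>= 5.2 j6 57.0
```

```bash
python3 jog.py '[[0,0,0,-0.04,-0.03,0,0],[0,0,0,-0.08,-0.06,0,0],[0,0,0,-0.12,-0.09,0,0],[0,0,0,-0.16,-0.12,0,0],[0,0,0,-0.2,-0.15,0,0],[0,0,0,-0.211,-0.155,0.01,0],[0,0,0,-0.211,-0.155,0.01,0],[0,0,0,-0.211,-0.155,0.01,0]]'; python3 go.py .335 -.183 .046 1
```

```text
clock: 23.55
position: [0.3349, -0.1825, 0.2053]
eef_rot: [[1.0, 0.017, 0.002], [0.017, -1.0, -0.001], [0.001, 0.001, -1.0]]
force: [1.3, -0.7, 0.6]
finger_gap: 0.0003
gripper_force: 0.0
clk 23.6 yaw 1.0 rv [ 0.04 -0.09 -0.04] d [-1.000e-04  3.000e-04  1.593e-01] rows>= 3.2 j6 59.0
```

```bash
python3 jog.py '[[0,0,0,0,0,0.05,0],[0,0,0,0,0,0.1,0],[0,0,0,0,0,0.14,0],[0,0,0,0,0,0.158,0],[0,0,0,0.004,0,0.158,0],[0,0,0,0.01,0,0.158,0],[0,0,0,0.016,0,0.158,0],[0,0,0,0.022,0,0.158,0]]'; python3 jog.py '[[0,0,0,0.006,0,0,0],[0,0,0,0.013,0,0,0],[0,0,0,0.02,0,0,0],[0,0,0,0.027,0,0,0],[0,0,0,0.034,0,0,0],[0,0,0,0.041,0,0,0],[0,0,0,0.048,0,0,0],[0,0,0,0.055,0,0,0]]'; python3 lev.py
```

```text
clock: 24.35
position: [0.359, -0.1828, 0.0492]
eef_rot: [[1.0, 0.017, 0.005], [0.017, -1.0, -0.003], [0.005, 0.003, -1.0]]
force: [1.1, 0.2, 0.5]
finger_gap: -0.0001
gripper_force: 0.0
clock: 25.15
position: [0.4124, -0.181, 0.0481]
eef_rot: [[1.0, 0.017, 0.002], [0.017, -1.0, -0.001], [0.002, 0.001, -1.0]]
force: [-1.5, 0.1, 1.7]
finger_gap: -0.0002
gripper_force: 1.0
knob 47 [ 0.5508 -0.3403  0.0994]
 grip 99 [ 0.4415 -0.1722  0.0626]
knob 84 [ 0.5437 -0.3422  0.0976]
 grip 108 [ 0.4841 -0.2051  0.0638]
```

```bash
python3 jog.py '[[0,0,0,0.007,0,0,0],[0,0,0,0.014,0,0,0],[0,0,0,0.021,0,0,0],[0,0,0,0.028,0,0,0],[0,0,0,0.035,0,0,0],[0,0,0,0.042,0,0,0],[0,0,0,0.048,0,0,0],[0,0,0,0.053,0,0,0]]'; python3 jog.py '[[0,0,0,0.003,0,0,0],[0,0,0,0.006,0,0,0],[0,0,0,0.009,0,0,0],[0,0,0,0.012,0,0,0],[0,0,0,0.015,0,0,0],[0,0,0,0.015,0,0,0]]'
```

```text
clock: 26.05
position: [0.4656, -0.1801, 0.0482]
eef_rot: [[1.0, 0.017, 0.002], [0.017, -1.0, -0.001], [0.002, 0.001, -1.0]]
force: [-2.3, 0.5, -1.3]
finger_gap: -0.0001
gripper_force: 0.9
clock: 26.65
position: [0.4788, -0.18, 0.0483]
eef_rot: [[1.0, 0.018, -0.001], [0.018, -1.0, -0.001], [-0.001, 0.001, -1.0]]
force: [-5.7, -0.7, 2.3]
finger_gap: 0.0003
gripper_force: 2.7
```

```bash
python3 jog.py '[[0,0,0,0.0015,0,0,0],[0,0,0,0.003,0,0,0],[0,0,0,0.003,0,0,0]]'; python3 jog.py '[[0,0,0,-0.02,0,0,0],[0,0,0,-0.04,0,-0.02,0],[0,0,0,-0.05,0,-0.06,0],[0,0,0,-0.05,0,-0.11,0],[0,0,0,-0.05,0,-0.15,0],[0,0,0,-0.05,0,-0.15,0]]'
python3 - <<'E'
from meas import *
C=(.606,-.18)
for n in("scene","side"):
    im,d,c=cap(n,"l_%s.png"%n);P=cloud(d,c);M=masks(im)
    near=np.hypot(P[...,0]-C[0],P[...,1]-C[1])<.075
    Q=P[M["blue"]&near&(abs(P[...,2]-.088)<.005)];print(n,"a",len(Q),circ(Q))
    Q=P[M["blue"]&(P[...,1]<-.05)&(P[...,2]>.055)&(P[...,2]<.075)&(P[...,0]<.53)];print(' grip',len(Q),Q.mean(0).round(4))
E
python3 -c "
import cv2,numpy as np
a=cv2.imread('pics/l_scene.png')[120:270,100:300];b=cv2.imread('pics/l_side.png')[200:350,180:380]
cv2.imwrite('pics/n3.png',cv2.resize(np.hstack([a,b]),(800,300),interpolation=cv2.INTER_CUBIC))"
```

```text
clock: 26.95
position: [0.4788, -0.1799, 0.0483]
eef_rot: [[1.0, 0.018, -0.007], [0.018, -1.0, -0.0], [-0.007, 0.0, -1.0]]
force: [-12.9, -2.4, 7.2]
finger_gap: 0.0005
gripper_force: 6.3
clock: 27.55
position: [0.4369, -0.1824, 0.2046]
eef_rot: [[1.0, 0.017, 0.017], [0.017, -1.0, -0.007], [0.017, 0.007, -1.0]]
force: [0.3, -0.7, 0.7]
finger_gap: 0.0
gripper_force: 0.0
scene a 75 (array([ 0.60495493, -0.1783279 ]), np.float64(0.05023124956476576))
 grip 116 [ 0.4995 -0.174   0.0621]
side a 95 (array([ 0.60366735, -0.18092728]), np.float64(0.05024021872902379))
 grip 101 [ 0.4934 -0.1838  0.0621]
```

View pics/n3.png

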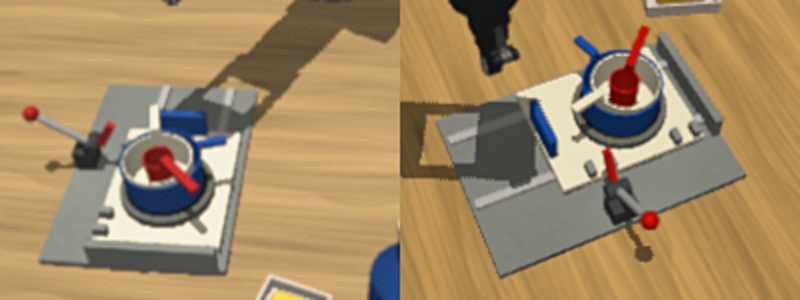

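Tray is against the stop with the nest centred; lever leans out, knob at right crop (650,220). Now locking.

```bash
python3 go.py .547 -.412 .2 1
```

```text
clk 27.6 yaw 1.0 rv [ 0.15 -0.35 -0.03] d [0.1095 0.233  0.0007] rows>= 5.1 j6 65.0
```

```bash
python3 jog.py '[[0,0,0,0.022,0.046,0,0],[0,0,0,0.044,0.092,0,0],[0,0,0,0.066,0.138,0,0],[0,0,0,0.088,0.184,0,0],[0,0,0,0.108,0.228,0,0],[0,0,0,0.108,0.233,0,0],[0,0,0,0.108,0.233,0,0]]'; python3 go.py .547 -.412 .085 1
```

```text
clock: 28.35
position: [0.5441, -0.4125, 0.1954]
eef_rot: [[1.0, 0.015, -0.001], [0.015, -1.0, 0.002], [-0.001, -0.002, -1.0]]
force: [0.5, 0.9, 0.1]
finger_gap: 0.0002
gripper_force: 0.0
clk 28.4 yaw 0.9 rv [-0.11  0.07 -0.13] d [ 0.0031 -0.0002  0.1103] rows>= 2.2 j6 51.0
```

```bash
python3 jog.py '[[0,0,0,0.002,0,0.05,0],[0,0,0,0.002,0,0.1,0],[0,0,0,0.002,0,0.11,0],[0,0,0,0.002,-0.01,0.11,0],[0,0,0,0.002,-0.02,0.108,0],[0,0,0,0.002,-0.03,0.103,0],[0,0,0,0.002,-0.04,0.096,0],[0,0,0,0.002,-0.05,0.09,0]]'; python3 jog.py '[[0,0,0,0,-0.01,-0.003,0],[0,0,0,0,-0.02,-0.006,0],[0,0,0,0,-0.03,-0.008,0],[0,0,0,0,-0.04,-0.01,0],[0,0,0,0,-0.046,-0.01,0],[0,0,0,0,-0.05,-0.01,0],[0,0,0,0,-0.05,-0.01,0]]'
```

```text
clock: 29.15
position: [0.5477, -0.3671, 0.1161]
eef_rot: [[1.0, 0.019, 0.011], [0.019, -1.0, -0.017], [0.01, 0.017, -1.0]]
force: [-5.0, -13.3, 14.1]
finger_gap: -0.0001
gripper_force: 9.3
clock: 29.85
position: [0.5512, -0.3178, 0.1343]
eef_rot: [[1.0, 0.018, 0.025], [0.019, -1.0, -0.02], [0.025, 0.021, -0.999]]
force: [-5.2, -6.4, 42.0]
finger_gap: -0.0
gripper_force: 15.3
```

```bash
python3 jog.py '[[0,0,0,0,0.01,-0.03,0],[0,0,0,0,0.05,-0.08,0],[0,0,0,0,0.09,-0.09,0],[0,0,0,0,0.09,-0.09,0]]';python3 lev.py; python3 -c "
import cv2,numpy as np
a=cv2.imread('pics/l_scene.png')[120:270,100:300];b=cv2.imread('pics/l_side.png')[200:350,180:380]
cv2.imwrite('pics/n4.png',cv2.resize(np.hstack([a,b]),(800,300),interpolation=cv2.INTER_CUBIC))"
```

```text
clock: 30.25
position: [0.5481, -0.4066, 0.2163]
eef_rot: [[1.0, 0.014, 0.013], [0.014, -1.0, -0.011], [0.013, 0.012, -1.0]]
force: [1.3, 0.2, -0.6]
finger_gap: -0.0002
gripper_force: 0.0
knob 38 [ 0.5507 -0.2958  0.1427]
 grip 112 [ 0.4993 -0.1754  0.0621]
knob 55 [ 0.5434 -0.3024  0.1424]
 grip 102 [ 0.4933 -0.1847  0.062 ]
```

View pics/n4.png

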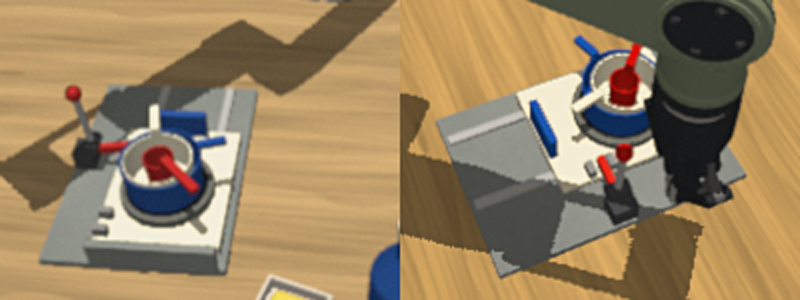

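Nearly upright (about 0.12 rad left); finish the push from lower down.

```bash
python3 jog.py '[[0,0,0,0,0,0.05,0],[0,0,0,0,0,0.1,0],[0,0,0,0,-0.03,0.1,0],[0,0,0,0,-0.06,0.1,0],[0,0,0,0,-0.075,0.1,0],[0,0,0,0,-0.085,0.1,0],[0,0,0,0,-0.092,0.1,0],[0,0,0,0,-0.095,0.1,0]]';python3 go.py .547 -.3115 .116 1
```

```text
clock: 31.15
position: [0.5453, -0.3088, 0.1096]
eef_rot: [[1.0, 0.019, 0.004], [0.019, -1.0, -0.007], [0.004, 0.007, -1.0]]
force: [-3.2, -11.0, -0.6]
finger_gap: -0.0003
gripper_force: 5.2
clk 31.1 yaw 1.1 rv [ 0.39 -0.22  0.07] d [ 0.0016  0.0027 -0.0064] rows>= 0.1 j6 59.0
```

```bash
python3 jog.py '[[0,0,0,0,-0.004,0,0],[0,0,0,0,-0.004,0,0],[0,0,0,0,0.02,0,0],[0,0,0,0,0.06,-0.03,0],[0,0,0,0,0.1,-0.07,0],[0,0,0,0,0.11,-0.12,0],[0,0,0,0,0.11,-0.12,0]]';python3 lev.py
python3 - <<'E'
from meas import *
C=(.606,-.18)
for n in("scene","side"):
    im,d,c=cap(n);P=cloud(d,c);M=masks(im)
    near=np.hypot(P[...,0]-C[0],P[...,1]-C[1])<.075
    Q=P[M["blue"]&near&(abs(P[...,2]-.088)<.005)];print(n,"a",len(Q),circ(Q))
E
python3 -c "
import cv2,numpy as np
a=cv2.imread('pics/l_scene.png')[120:270,100:300];b=cv2.imread('pics/l_side.png')[200:350,180:380]
cv2.imwrite('pics/n5.png',cv2.resize(np.hstack([a,b]),(800,300),interpolation=cv2.INTER_CUBIC))"
```

```text
clock: 31.85
position: [0.5486, -0.4211, 0.236]
eef_rot: [[1.0, 0.014, 0.013], [0.014, -1.0, -0.01], [0.013, 0.01, -1.0]]
force: [0.5, 0.0, 0.9]
finger_gap: -0.0001
gripper_force: 0.0
knob 41 [ 0.5505 -0.2829  0.1428]
 grip 111 [ 0.4995 -0.1761  0.0624]
knob 60 [ 0.5435 -0.2892  0.1418]
 grip 102 [ 0.4933 -0.1837  0.062 ]
scene a 72 (array([ 0.60479901, -0.17854936]), np.float64(0.050178098524222545))
side a 85 (array([ 0.6037243 , -0.18105924]), np.float64(0.050329131108755025))
```

View pics/n5.png

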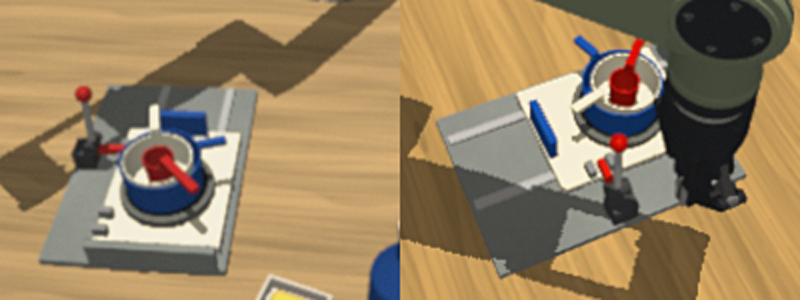

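The lever is upright (right crop (618,143)), its nose is between the stops, and the nest is still centred. The gripper touches nothing.

```bash
python3 jog.py '[[0,0,0,0,0,0,0],[0,0,0,0,0,0,0],[0,0,0,0,0,0,0]]'; python3 -c "
from workcell import ctrl
print(ctrl.job_done())"
```

```text
clock: 32.35
position: [0.5465, -0.416, 0.2276]
eef_rot: [[1.0, 0.018, 0.001], [0.018, -1.0, 0.0], [0.001, -0.0, -1.0]]
force: [0.5, 1.0, 0.3]
finger_gap: 0.0001
gripper_force: 0.0
the job is handed in; nothing more can be done
None
```

I handed the job in at 32 s: by the last camera check the blue scoop stood centred on the platform with the white and red scoops nested in it (green and yellow weren't there) and the tray was home and locked; the hand-in returned no verdict.

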